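# Hold the tensioner bolt behind its bracket

### The arm

A 7-joint arm with a two-finger parallel gripper is mounted at the origin on the work surface. World frame = base frame: x ahead of the robot, y to its left, z up, the work surface at z = 0. Lengths are in m, angles in rad, forces in N, time in s.
With the tool pointing down it reaches from about 0.4 to 0.875 m from the base axis. Payload 19.3 kg.
Tool frame: the origin (TCP) lies between the finger pads; the fingertips stand 8 mm ahead of it and the grasp point (between the pads) lies 11 mm behind it (bot.tip_extent is the x of the fingertips in the tool frame, in m); x points along the fingers, y is the direction in which the jaws open and shut, and the axes are right-handed (so a half turn about x gives the same grasp; the last joint's range is limited). The gripper opens to 85 mm and grips with 20 to 120 N. Pads are 22 mm wide; open, the fingers measure 114 mm over their backs; the gripper's body (76 mm by 85 mm) begins 54 mm behind the grasp point. The pads swing forward as they close: fully open they stand 13 mm farther back than shut.
Start: joints at [1.133, 0.521, -0.036, 1.599, 0.021, 1.021, -0.113], TCP at [0.225, -0.583, 0.239] pointing down, gripper open.
Joint ranges: [-2.91, 2.91], [-0.3, 2.13], [-1.5, 1.42], [0.17, 2.43], [-1.26, 4.41], [0.16, 1.93], [-2.52, 2.52]. Speed limits (rad/s): [1.89, 1.89, 2.39, 2.39, 3.01, 3.01, 3.01].

### API

Orientations are given as [roll, pitch, yaw] about the fixed x, y, z axes, in that order (R = Rz(yaw) Ry(pitch) Rx(roll)).
In Python, from workcell import telemetry, grab_frame, job, cut_out, pinpoint, bot gives the robot as it stands.
- The arm moves only by the tool send_rows, never from a script. Its argument "rows" is a list of rows, each an object of numbers: "dx", "dy", "dz": the shift along the tool's x, y, z in cm; "rx", "ry", "rz": the turn, a rotation vector about the tool's x, y, z in units of 10 degrees (1.0 is 10 degrees); "fingers": the closure, from -1 (fully open) to 1 (shut). In form: [{"dx": .., "dy": .., "dz": .., "rx": .., "ry": .., "rz": .., "fingers": ..}, ...]. A call has exactly 8 rows; each row is the pose to reach, as a shift and turn from the pose commanded when the call began, along the tool's axes at that moment; what a row does not reach only later rows make up. A row lasts 1/8 s, in which the tool goes at most 62.5 mm and 10.7 degrees, less where a joint would pass 70% of its speed; a pose out of reach is approached as far as the arm can. A call with a gripper value outside its range is refused whole. The fingers move at their own pace and stop on an object; "squeeze" is the grip in N (left out, the last holds). Time passes only in rows, so rows that repeat a pose let the fingers close, or fill a call up. It gives the time, the measured TCP pose, the force and the opening at its end, in the units of the state.
- telemetry.observe(): the state, without advancing time (a new reading comes with each control period).
- grab_frame(name): name is "side" or "top"; returns a dict with "pixels" (400x640x3 uint8, blue, green, red), "fx", "fy", "cx", "cy" (pixels), "R" (3x3) and "t" (3): a world point X has camera coordinates R X + t. Camera axes: x right, y down, z forward; pixel columns grow to the right and rows downward; lengths in m; the calibration is good to about 2 mm. A picture is of the moment at which its call begins. There is no depth.
- job.job_done(): hands the job in, once; it reports no verdict.
Trained networks look in a picture, given as the dict that the camera call returned (one of the last four; its "shot" number tells which), for a name from the list of things; names that differ only in an ending like _2 or _b are one class to them, and where a whole thing is asked for, a point or a joint stands for the part that bears it (a point fixed in the world has none). Each returns a list of dicts, best first, with "conf" (0 to 1); they miss things now and then, are a little off and sometimes report something else, mostly with a low value. They report only what shows in the picture. A call takes as long as a camera call.
- cut_out(picture, label): "pixels" (400x640 bool, what is visible of it) and "centre" ([column, row] in pixels, amid what is visible of it).
- pinpoint(picture, label): "centre" ([column, row] in pixels: a listed point, or the origin of a listed thing).
The state is a dict: "clock": time; "qpos": joint angles; "qd": joint speeds; "joint_efforts": joint torques, N m; "position": TCP position; "tool_rot": TCP orientation; "force": force on the tool from outside, world axes, zero at the start; "moment": the same for the moment, N m; "grip_width": finger opening in m.
Only numpy, scipy, OpenCV 4.12 (cv2) and the standard library are available. Lean on these libraries where they do the work, as an engineer would, in place of code of your own. Each camera call takes 0.05 s, during which the arm holds its last target.

### The job

I am about to tighten the brass nut on the front of this belt drive's tensioner. Reach down into the gap between the blue motor and the dark bracket, grasp the hex head of the pivot bolt hidden there, turn it against its spring until the yellow pointer on the front stands at the red index tab, and keep it from turning: finish while still gripping the head with the pointer at the tab. Keep your hands off the idler arm, the index tab and the pulleys, don't knock hard against the motor or bracket, and leave the other things on the bench as they are.

Things in the scene. Friction and masses are not known exactly. Their poses are not given: they have to be found in the camera images.
- drive: fixed belt-drive unit on a grey base plate 360 x 220 x 10 mm. Origin on the bench, straight below the middle of the bolt head; its x axis runs along the bolt and the motor shaft, from the motor towards the bracket and nut (away from the robot at yaw 0), z up, y to the left seen from the motor. The plate spans x -250 to +110 mm, y +-110 mm
- motor: blue motor lying along the drive's x. Its round front flange (diameter 160 mm, centre 81 mm above the bench, top at 161 mm) has its face at drive x -37 mm; behind it the finned body reaches back to x -238 mm. A 14 mm shaft at height 81 mm crosses the gap well below the bolt; a collar of radius 26 mm sits on it at the flange. Origin = the drive's origin
- bracket: dark steel bracket plate, 8 mm thick, drive x +15 to +23 mm, 100 mm wide up to 120 mm height, then narrowing to a round-topped ear of radius 25 mm about the bolt (top at 161 mm). The gap between motor flange and bracket is 52 mm wide, open above and at both sides. Origin = the drive's origin
- bolt_head: bright steel hex head in the gap behind the bracket: 27 mm across flats, 31 mm across corners, 18 mm thick (drive x -9 to +9 mm); a 30 mm round collar 6 mm thick lies between it and the bracket. Origin at its middle on the bolt's axis, 136 mm above the bench; x along the bolt. Pads of 22 mm width clear bracket and motor best with their middle 5 to 9 mm from the origin towards the motor
- head_mid (a point): the middle of the hex head: on the bolt's axis, 136 mm above the bench
- pivot (a joint): turn of bolt, head, idler arm and pointer as one, rad, right-handed about drive x (clockwise seen from the motor; the pointer sinks, the idler rises). Starts at 0 to 0.2, held by friction. At 0.35 two flats of the head stand upright, facing drive +y and -y. A 0.5 N m/rad spring pulls back towards about 0.1 against 0.09 N m friction: turning on at 0.7 takes about 0.45 N m; let go, it springs back
- index (a joint): angle of the clamped red index tab about the same axis, rad, in the same sense: the pointer is at the tab when joint pivot equals joint index. Set between 0.48 and 0.68; too stiff to move, leave it alone
- pointer (a point): tip of the yellow pointer, 73 mm from the bolt's axis on the drive -y side, in front of the bracket (drive x +48 mm)
- mark (a point): inner end of the red index tab, 73 mm from the bolt's axis on the drive -y side (drive x +48 mm); the pointer tip coincides with it at the setting. The tab is 16 mm long, 7 mm high
- idler_arm: steel arm on the front of the bracket (drive x +25 to +57 mm), keyed to the bolt: black idler pulley of 48 mm diameter 72 mm from the axis on the drive +y side, 15 degrees below level when the joint pivot is 0.35, and the pointer on the -y side. Do not touch. Origin at the middle of the bolt head, on the axis
- drive_pulley: aluminium pulley, 56 mm diameter, on the motor shaft in front of the bracket. Origin = the drive's origin. Do not touch
- wrench: loose combination wrench, 200 mm, lying on the bench beside the drive; leave it. Origin at its underside
- jar: loose clear jar with red cap, 72 mm diameter, 85 mm tall; leave it. Origin at the middle of its underside
- spray: loose green spray can, 56 mm diameter, 150 mm tall; leave it. Origin at the middle of its underside
- socket: loose steel socket standing on end, 32 mm diameter, 45 mm tall; leave it. Origin at the middle of its underside
- index_tab: red index tab, 16 mm long, 7 mm high, on a thin aluminium strip clamped to the front of the bracket on the drive -y side (drive x +24 to +52 mm, 75 to 91 mm from the bolt's axis). Do not touch. Origin at the middle of the bolt head, on the axis

How it is judged:
On the way:
1. the hex head is gripped between the fingers, the pointer still short of the tab (contact force between the fingers and bolt_head above 5 N and distance between the grasp point and head_mid below 0.025 m and distance between pointer and mark above 0.007 m), for 0.2 s.
At the end, for the whole second after the job is handed in: the fingers still grip the hex head (more than 10 N, the head between the pads within 25 mm of the grasp point), the pointer tip stands still within 6 mm of the mark at the inner end of the red tab, and nothing else carries the idler arm (distance between pointer and mark below 0.006 m and velocity of joint pivot between -0.05 and 0.05 rad/s and contact force between the fingers and bolt_head above 10 N and distance between the grasp point and head_mid below 0.025 m and contact force between anything else and idler_arm below 0.5 N); the arm keeps its last pose, push and grip.
It fails at once if the robot touches the idler arm or pointer (contact force between the arm and idler_arm above 1 N).
It fails at once if the robot pushes on the drive pulley (contact force between the arm and drive_pulley above 1 N).
It fails at once if the robot touches the index tab (contact force between the arm and index_tab above 1 N).
It fails at once if the robot knocks hard against the bracket or motor (contact force between the arm and bracket above 25 N or contact force between the arm and motor above 25 N).
It fails at once if a bystander is shifted or tipped (distance of any of wrench, jar, spray, socket from where it was at the start of the episode above 0.02 m or angle between any of jar, spray, socket's own z axis and vertical above 0.3 rad).
It also fails if it takes over 32 s, if anything falls off the work surface, if the arm or the gripper's body presses on something with over 40 N, if the wrist force passes 120 N, or if a joint passes its speed limit or range.

## Working session

There is one attempt and no reset: what is moved stays moved. The work goes in short steps, Python scripts to look and compute and a tool call to move; the robot and the scene stay as the last step left them, time stands still between calls to the robot, and variables do not carry over. Pictures are saved under pics/ and viewed, and the job is handed in when it is done.

Besides the shell and the picture viewer there is one more tool, called in YAML: its name, and indented under it one key for each argument. send_rows: Moves the arm, as the interface text tells. Its arguments: {"type":"object","properties":{"rows":{"type":"array","items":{"type":"object","properties":{"dx":{"type":"number"},"dy":{"type":"number"},"dz":{"type":"number"},"rx":{"type":"number"},"ry":{"type":"number"},"rz":{"type":"number"},"fingers":{"type":"number"}}}},"squeeze":{"type":"number"}},"required":["rows"]}

```bash
ls; mkdir -p pics; python3 - <<'E'
from workcell import telemetry, grab_frame, bot, pinpoint, cut_out
import cv2
print(telemetry.observe()); print(bot.tip_extent, [a for a in dir(bot) if a[0]!='_'])
for n in ("side","top"):
    f=grab_frame(n); cv2.imwrite(f"pics/{n}0.png",f["pixels"]); print(n,f["fx"],f["cx"],f["cy"],f["R"],f["t"])
    for l in ["drive","motor","bracket","bolt_head","head_mid","pointer","mark","idler_arm","drive_pulley","wrench","jar","spray","socket","index_tab"]:
        r=pinpoint(f,l); print(l,[(x["centre"],round(x["conf"],2)) for x in r[:2]])
E
```

```text
pics
{'clock': 0.0, 'qpos': array([ 1.1328157 ,  0.52202768, -0.03629531,  1.5999872 ,  0.02120578,
        1.02107315, -0.11277881]), 'qd': array([ 0.00055707,  0.00030025, -0.000881  ,  0.00098515, -0.00018063,
        0.00156881, -0.00075037]), 'joint_efforts': array([-3.18114346e-06, -9.27130437e+01,  1.98009767e+00, -3.69933414e+01,
        1.78544316e-02,  8.52772209e-03, -7.02190459e-05]), 'position': array([ 0.22455227, -0.58293324,  0.23872501]), 'tool_rot': array([-1.48182198,  1.56968593,  2.02753734]), 'force': array([ 0.43544377, -0.06802777, -0.29050552]), 'moment': array([-0.01460497,  0.00754666,  0.01919715]), 'grip_width': 0.08529713325826214}
0.008 ['IKError', 'tip_extent']
side 406.5938108717732 320.88637165654615 195.89712723292718 [[-0.98366929 -0.17933063  0.01533772]
 [-0.13288966  0.6661638  -0.73387065]
 [ 0.12138806 -0.72392425 -0.67911606]] [0.53430411 0.10046001 0.92106004]
drive [([333.3, 230.9], 0.88)]
motor [([329.8, 227.0], 0.8)]
bracket [([330.1, 228.6], 0.57)]
bolt_head [([330.5, 182.1], 0.49)]
head_mid [([328.4, 185.3], 0.47)]
pointer [([325.4, 160
[... 220 characters left out ...]
ndex_tab [([330.8, 228.2], 0.71)]
top 490.51930246513115 316.82918141270983 201.74616077402138 [[-7.43128523e-04 -9.99970860e-01 -7.59786665e-03]
 [-9.89700473e-01  1.82310206e-03 -1.43142060e-01]
 [ 1.43151740e-01  7.41323927e-03 -9.89672988e-01]] [0.06789377 0.55461043 1.05553253]
drive [([316.4, 221.0], 0.81)]
motor [([316.1, 221.5], 0.68)]
bracket [([318.9, 222.0], 0.97), ([316.8, 211.1], 0.45)]
bolt_head [([315.5, 212.0], 0.46)]
head_mid [([316.8, 213.7], 0.48)]
pointer [([361.5, 198.7], 0.85)]
mark [([353.4, 203.3], 0.56)]
idler_arm []
drive_pulley [([351.0, 200.3], 0.17)]
wrench [([229.0, 195.7], 0.92)]
jar []
spray [([198.2, 226.6], 0.85)]
socket [([402.8, 209.2], 0.57)]
index_tab []
```

View pics/side0.png

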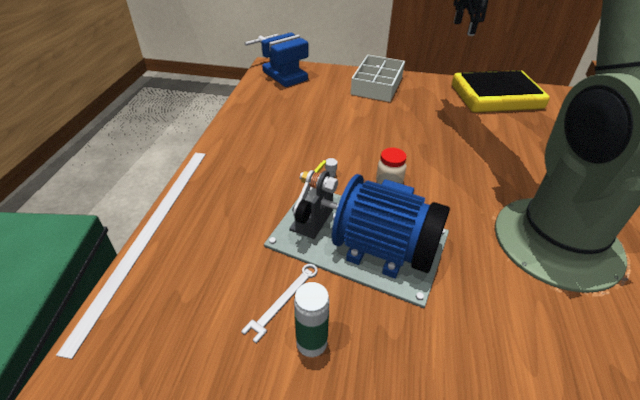

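View pics/top0.png

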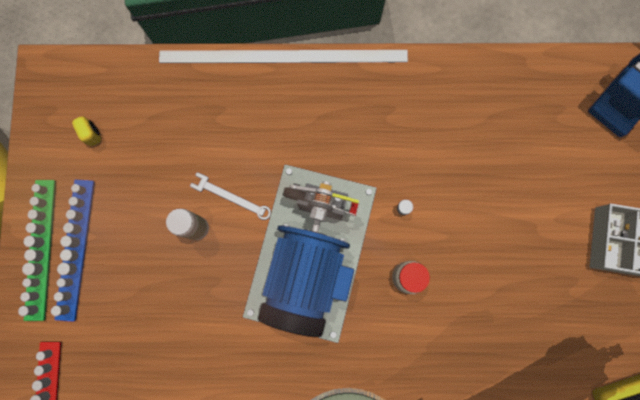

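The side view shows the motor's front flange near (345,215), with the bracket and yellow pointer at about (315,170). In the top view the plate is centred near (310,253) and turned a little clockwise. The pointer is at (345,198) and the red tab at (352,208). I'll zoom in next.

```bash
python3 - <<'E'
import cv2
a=cv2.imread("pics/top0.png")[150:350,220:420]; cv2.imwrite("pics/top0z.png",cv2.resize(a,(600,600),interpolation=cv2.INTER_CUBIC))
a=cv2.imread("pics/top0.png")[165:240,270:370]; cv2.imwrite("pics/top0zz.png",cv2.resize(a,(800,600),interpolation=cv2.INTER_CUBIC))
a=cv2.imread("pics/side0.png")[140:260,260:420]; cv2.imwrite("pics/side0z.png",cv2.resize(a,(800,600),interpolation=cv2.INTER_CUBIC))
E
```

```text
(no output)
```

View pics/top0z.png

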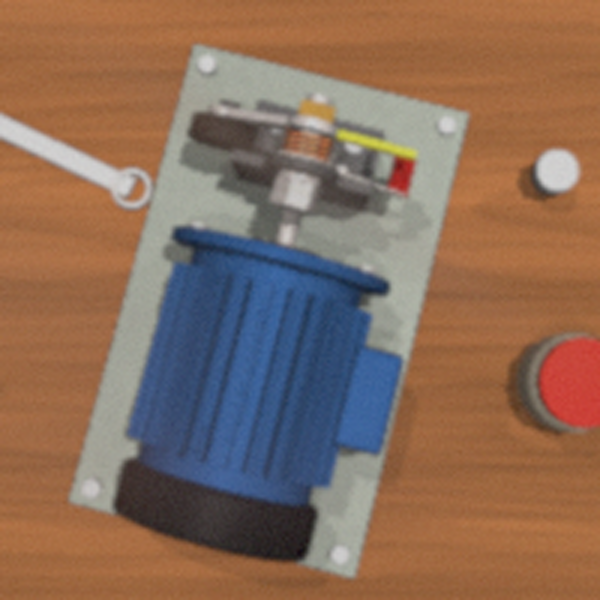

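View pics/top0zz.png

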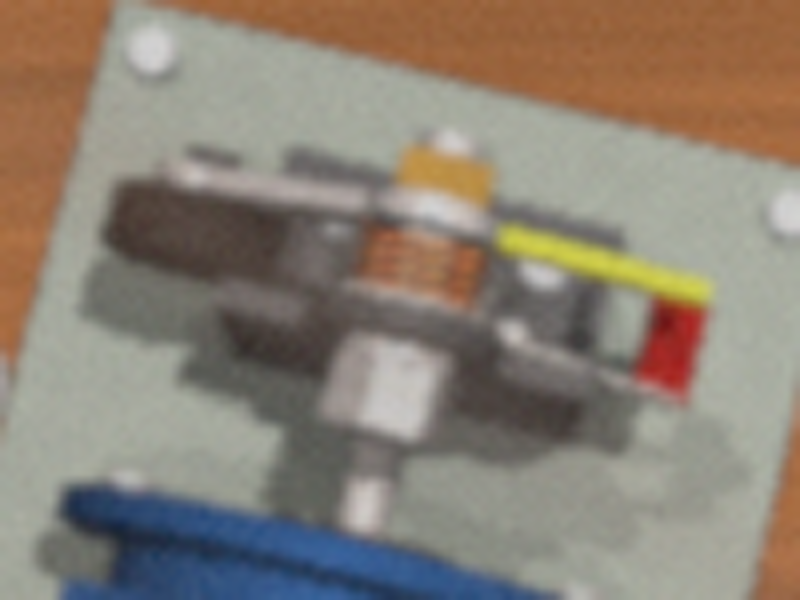

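View pics/side0z.png

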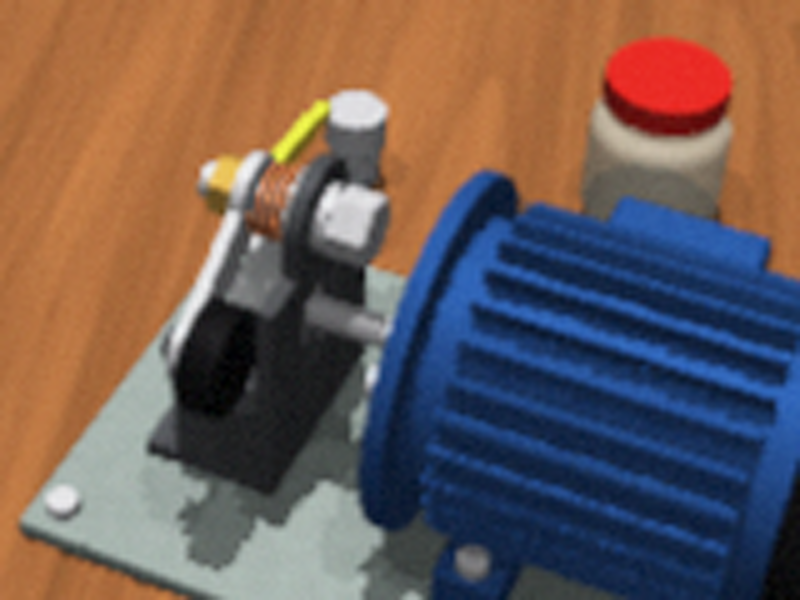

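```bash
cat > h.py <<'E'
import numpy as np, cv2, pickle
from scipy.optimize import least_squares
CAM={"side":dict(fx=406.5938108717732,cx=320.88637165654615,cy=195.89712723292718,R=np.array([[-0.98366929,-0.17933063,0.01533772],[-0.13288966,0.6661638,-0.73387065],[0.12138806,-0.72392425,-0.67911606]]),t=np.array([0.53430411,0.10046001,0.92106004])),
"top":dict(fx=490.51930246513115,cx=316.82918141270983,cy=201.74616077402138,R=np.array([[-7.43128523e-04,-9.99970860e-01,-7.59786665e-03],[-9.89700473e-01,1.82310206e-03,-1.43142060e-01],[1.43151740e-01,7.41323927e-03,-9.89672988e-01]]),t=np.array([0.06789377,0.55461043,1.05553253]))}
def proj(n,X):
    c=CAM[n]; p=c["R"]@np.asarray(X)+c["t"]; return np.array([c["cx"]+c["fx"]*p[0]/p[2], c["cy"]+c["fx"]*p[1]/p[2]])
def d2w(P,X):
    x,y,a=P; c,s=np.cos(a),np.sin(a); X=np.asarray(X); return np.array([x+c*X[0]-s*X[1],y+s*X[0]+c*X[1],X[2]])
E
python3 - <<'E'
from h import *
ob=[("top",(.11,.11,.01),(285,164.7)),("top",(.11,-.11,.01),(376,188)),("top",(-.25,-.11,.01),(338.7,342.3)),("top",(-.25,.11,.01),(243.3,317)),("side",(.11,.11,.01),(264.4,245.4))]
f=lambda P:np.concatenate([proj(n,d2w(P,X))-u for n,X,u in ob])
r=least_squares(f,[.6,0,-.2]); print(r.x,r.fun.round(1))
r2=least_squares(lambda P:f(P)[:8],[.6,0,-.2]); print(r2.x)
P=r.x
for n,C in CAM.items(): print(n,-C["R"].T@C["t"])
for n,X in [("top",(0,0,.136)),("side",(0,0,.136)),("top",(-.037,0,.161)),("top",(-.009,0,.152)),("side",(-.009,0,.136)),("top",(.023,0,.161))]: print(n,X,proj(n,d2w(P,X)))
for g in range(-20,50,5):
    a=np.radians(g); X=(.048,-.073*np.cos(a),.136+.073*np.sin(a)); X2=(.048,-.091*np.cos(a),.136+.091*np.sin(a))
    print(g,proj("top",d2w(P,X)).round(1),proj("side",d2w(P,X)).round(1),"tab outer",proj("top",d2w(P,X2)).round(1))
for p in np.arange(0,.25,.05):
    a=np.radians(-15)+p-.35; X=(.041,.072*np.cos(a),.136+.072*np.sin(a)); print("idler",p.round(2),proj("side",d2w(P,X)),proj("top",d2w(P,X)))
E
```

```text
[ 0.51274185  0.06427998 -0.2479671 ] [-1.1 -0.1  0.2 -0.7  0.2  1.2 -0.6  1.4 -1.7 -2.3]
[ 0.51379241  0.06316869 -0.25303968]
side [0.42712295 0.69567197 0.69103631]
top [0.39784734 0.05905576 1.12453596]
top (0, 0, 0.136) [317.91459873 215.4534202 ]
side (0, 0, 0.136) [330.75464259 184.02131332]
top (-0.037, 0, 0.161) [313.24929059 232.11060352]
top (-0.009, 0, 0.152) [316.76767186 218.87768791]
side (-0.009, 0, 0.136) [334.73998172 185.25463435]
top (0.023, 0, 0.161) [320.67966842 202.82664052]
-20 [355.5 202.6] [323.1 168.4] tab outer [363.1 205. ]
-15 [356.6 202.4] [323.5 165.8] tab outer [364.6 204.8]
-10 [357.5 202.2] [323.8 163.3] tab outer [365.7 204.5]
-5 [358.1 201.8] [324.  160.8] tab outer [366.5 204. ]
0 [358.5 201.4] [324.1 158.5] tab outer [367.1 203.6]
5 [358.6 200.9] [324.1 156.3] tab outer [367.3 203. ]
10 [358.4 200.4] [324.  154.2] tab outer [367.1 202.3]
15 [358.  199.8] [323.8 152.3] tab outer [366.7 201.5]
20 [357.3 199.1] [323.5 150.5] tab outer [365.8 200.7]
25 [356.3 198.3] [323.1 148.9] tab outer [364.7 199.8]
30 [355.  197.5] [322.6 147.5] tab outer [363.2 198.8]
35 [353.5 196.7] [322.  146.3] tab outer [361.3 197.7]
40 [351.7 195.8] [321.3 145.4] tab outer [359.1 196.6]
45 [349.7 194.9] [320.4 144.6] tab outer [356.6 195.5]
idler 0.0 [300.7208116  210.25519645] [295.87185902 192.41884259]
idler 0.05 [300.26229571 209.84046809] [294.89250081 191.96436295]
idler 0.1 [299.83241426 209.34237896] [293.9749056  191.51723077]
idler 0.15 [299.43265518 208.76125671] [293.12165115 191.07850559]
idler 0.2 [299.06445256 208.09768138] [292.33523178 190.6492493 ]
```

```bash
cat >> h.py <<'E'
def hexp(p,x,r=.0156):
    return [(x,-r*np.sin(a),.136+r*np.cos(a)) for a in p-.35+np.arange(6)*np.pi/3]
def overlay(img,n,P,p,ti,roi,sc,out,off=(0,0)):
    x0,y0,x1,y1=roi; a=cv2.resize(img[y0:y1,x0:x1],None,fx=sc,fy=sc,interpolation=cv2.INTER_CUBIC)
    def q(X): u=proj(n,d2w(P,X))+off; return tuple(int(round(v)) for v in ((u-[x0,y0]+.5)*sc))
    def poly(L,c,cl=True): cv2.polylines(a,[np.array([q(X) for X in L],np.int32)],cl,c,1,cv2.LINE_AA)
    poly(hexp(p,-.009),(0,255,0)); poly(hexp(p,.009),(0,160,0))
    for A,B in zip(hexp(p,-.009),hexp(p,.009)): poly([A,B],(0,255,0),False)
    poly([(.11,.11,.01),(.11,-.11,.01),(-.25,-.11,.01),(-.25,.11,.01)],(255,255,0))
    t=np.linspace(0,2*np.pi,60); poly([(-.037,.08*np.cos(v),.081+.08*np.sin(v)) for v in t],(255,0,255))
    for x in (.015,.023): poly([(x,.025*np.cos(v),.136+.025*np.sin(v)) for v in t],(0,255,255))
    ia=np.radians(-15)+p-.35
    for x in (.03,.05): poly([(x,.072*np.cos(ia)+.024*np.cos(v),.136+.072*np.sin(ia)+.024*np.sin(v)) for v in t],(255,255,255))
    for x in (.024,.052):   # ti = angle of tab above level at -y side
        e=lambda r,h:(x,-(r*np.cos(ti)-h*np.sin(ti)),.136+r*np.sin(ti)+h*np.cos(ti))
        poly([e(.075,-.0035),e(.091,-.0035),e(.091,.0035),e(.075,.0035)],(0,0,255) if x>.03 else (0,128,255))
    cv2.imwrite(out,a)
E
python3 - <<'E'
from h import *
P=(.5132,.0637,-.2505)
t=cv2.imread("pics/top0.png"); s=cv2.imread("pics/side0.png")
overlay(t,"top",P,.15,np.radians(-28),(270,165,370,240),8,"pics/o1.png")
overlay(s,"side",P,.15,np.radians(-28),(260,140,420,260),5,"pics/o2.png")
E
```

```text
(no output)
```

View pics/o1.png

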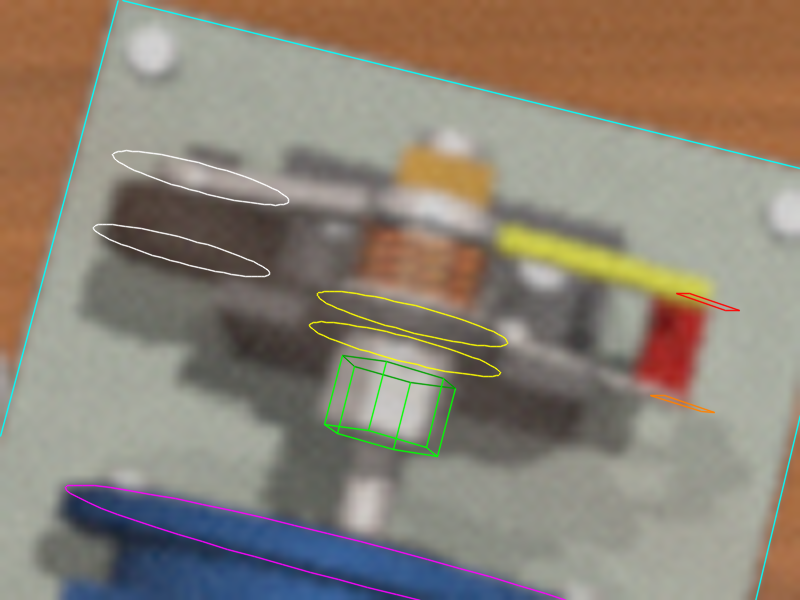

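View pics/o2.png

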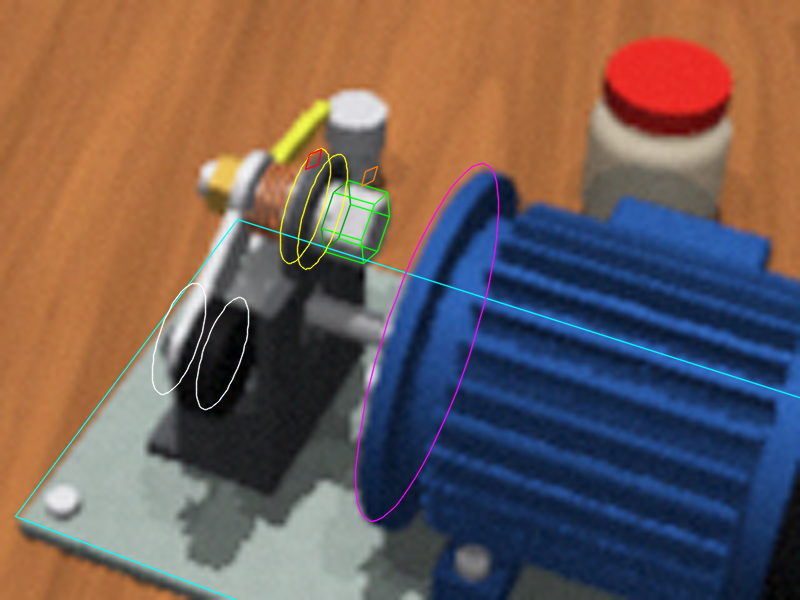

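```bash
python3 - <<'E'
from h import *
from workcell import grab_frame, cut_out, pinpoint
M={}
for n in ("top","side"):
    for k in range(2):
        f=grab_frame(n)
        for l in ["bolt_head","bracket","motor","idler_arm","pointer","index_tab","drive_pulley"]:
            r=cut_out(f,l)
            for x in r[:2]:
                ys,xs=np.nonzero(x["pixels"]); print(n,l,round(x["conf"],2),np.round(x["centre"],1),len(xs),(xs.min(),xs.max(),ys.min(),ys.max()) if len(xs) else 0)
            if r: M[n,l]=r[0]["pixels"]
        print(n,"pp",[(l,[(np.round(y["centre"],1),round(y["conf"],2)) for y in pinpoint(f,l)[:2]]) for l in ("head_mid","pointer","mark","drive","bolt_head")])
pickle.dump(M,open("m.pkl","wb"))
P=(.5132,.0637,-.2505)
for n in("top","side"): print(n,proj(n,d2w(P,(0,0,0))),proj(n,d2w(P,(0,0,.136))))
E
```

```text
top bolt_head 0.47 [316.  210.6] 197 (np.int64(310), np.int64(326), np.int64(206), np.int64(220))
top bracket 0.65 [324.9 205.7] 731 (np.int64(297), np.int64(347), np.int64(183), np.int64(219))
top motor 0.79 [306.4 282.5] 7536 (np.int64(257), np.int64(353), np.int64(220), np.int64(336))
top idler_arm 0.89 [309.7 192.3] 610 (np.int64(283), np.int64(357), np.int64(183), np.int64(202))
top pointer 0.92 [311.2 192. ] 643 (np.int64(283), np.int64(357), np.int64(183), np.int64(202))
top drive_pulley 0.55 [332. 200.] 28 (np.int64(312), np.int64(334), np.int64(195), np.int64(203))
top pp [('head_mid', [(array([317.9, 217. ]), 0.68), (array([406. , 277.4]), 0.57)]), ('pointer', [(array([360.1, 199.7]), 0.86)]), ('mark', [(array([350.4, 200.1]), 0.5)]), ('drive', [(array([317.4, 218.2]), 0.76)]), ('bolt_head', [(array([314.4, 213.3]), 0.66)])]
top bolt_head 0.66 [314.  193.2] 936 (np.int64(282), np.int64(356), np.int64(181), np.int64(220))
top bolt_head 0.48 [314.4 211.2] 199 (np.int64(310), np.int64(326), np.int64(206), np.int64(220))
top bracket 0.59 [320.4 207. ] 570 (np.int64(297), np.int
[... 2033 characters left out ...]
0), np.int64(332), np.int64(171), np.int64(237))
side motor 0.56 [387.7 223.1] 8183 (np.int64(321), np.int64(447), np.int64(174), np.int64(276))
side idler_arm 0.62 [304.  202.1] 646 (np.int64(292), np.int64(325), np.int64(160), np.int64(222))
side pointer 0.88 [304.4 198.7] 710 (np.int64(292), np.int64(325), np.int64(160), np.int64(223))
side pp [('head_mid', [(array([327.6, 183.9]), 0.48)]), ('pointer', [(array([325.4, 163.7]), 0.83), (array([332.3, 181.2]), 0.36)]), ('mark', []), ('drive', [(array([333.2, 228. ]), 0.88)]), ('bolt_head', [(array([332.6, 184.4]), 0.79)])]
top [318.48567887 222.0763349 ] [318.200315   215.22849183]
side [328.72187162 228.30154766] [330.58226171 183.81276167]
```

```bash
python3 - <<'E'
from h import *
M=pickle.load(open("m.pkl","rb"))
t=np.linspace(0,2*np.pi,72)
circ=lambda x,r,zc:[(x,r*np.cos(v),zc+r*np.sin(v)) for v in t]
def ext(n,P,pts,off):
    u=np.array([proj(n,d2w(P,X)) for X in pts])+off; return np.array([u[:,0].min(),u[:,0].max(),u[:,1].min(),u[:,1].max()])
def res(q,det=False):
    P=q[:3]; ot=q[3:5]; os=q[5:7]; p=q[7]
    r={}
    r['plateT']=np.concatenate([proj("top",d2w(P,X))+ot-u for X,u in [((.11,.11,.01),(285,164.7)),((.11,-.11,.01),(376,188)),((-.25,-.11,.01),(338.7,342.3)),((-.25,.11,.01),(243.3,317))]])
    r['plateS']=(proj("side",d2w(P,(.11,.11,.01)))+os-(264.4,245.4))
    hp=hexp(p,-.009)+circ(.015,.015,.136)
    r['headT']=ext("top",P,hp,ot)-(309.5,326.7,205.7,220.3)
    r['headS']=ext("side",P,hp,os)-(321.7,337.6,175.8,192.2)
    r['flT']=ext("top",P,circ(-.037,.08,.081),ot)[[0,2]]-(278,226-.9)   # left tip, top row
    r['flS']=ext("side",P,circ(-.037,.08,.081),os)[[0]]-(332.6,)
    r['earS']=ext("side",P,circ(.023,.025,.136),os)[[2]]-(170.7,)
    if det: return r
    return np.concatenate([*r.values(),q[3:7]/1.0])
r=least_squares(res,[.513,.0637,-.25,0,0,0,0,.15],loss='soft_l1'); print(r.x.round(4))
for k,v in res(r.x,True).items(): print(k,v.round(1))
q=r.x
tt=cv2.imread("pics/top0.png"); s=cv2.imread("pics/side0.png")
overlay(tt,"top",q[:3],.05,np.radians(-33),(270,165,370,240),8,"pics/o3.png",q[3:5])
overlay(s,"side",q[:3],.05,np.radians(-33),(260,140,420,260),5,"pics/o4.png",q[5:7])
np.save("q.npy",q)
for g in range(-15,31,5):
    a=np.radians(g); X=(.048,-.073*np.cos(a),.136+.073*np.sin(a)); print(g,(proj("top",d2w(q[:3],X))+q[3:5]).round(1),(proj("side",d2w(q[:3],X))+q[5:7]).round(1))
E
```

```text
[ 0.5126  0.0647 -0.2475  0.3071 -0.5921  0.7839  0.6523  0.2401]
plateT [-1.1 -0.6  0.3 -1.2  0.4  0.7 -0.4  0.9]
plateS [-0.9 -1.5]
headT [0.5 0.3 0.1 0.9]
headS [0.3 0.5 0.1 0.9]
flT [-0.6 -0.2]
flS [-0.9]
earS [-0.5]
-15 [356.7 201.9] [324.3 166.6]
-10 [357.5 201.6] [324.6 164.1]
-5 [358.2 201.3] [324.8 161.6]
0 [358.5 200.9] [324.9 159.3]
5 [358.6 200.4] [324.9 157.1]
10 [358.5 199.8] [324.8 155. ]
15 [358.  199.2] [324.6 153.1]
20 [357.3 198.5] [324.3 151.3]
25 [356.3 197.8] [323.9 149.7]
30 [355.1 197. ] [323.4 148.3]
```

View pics/o3.png

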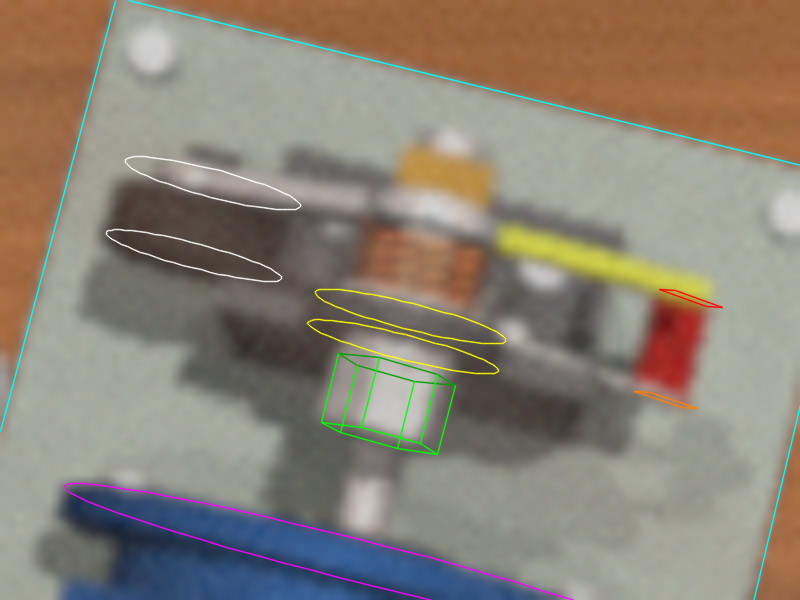

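View pics/o4.png

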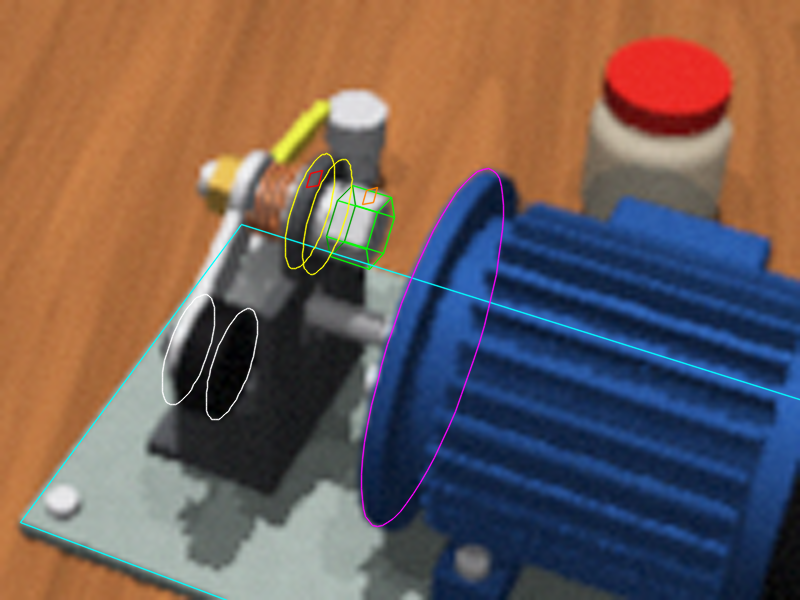

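```bash
cat >> h.py <<'E'
from scipy.spatial.transform import Rotation as Ro
DP=np.array([.5132,.0645,-.2485])   # drive pose used
def target(p,xo=-.0065,back=0.0,deep=.002,s=1):
    """tool pose gripping flats at pivot p; back = retreat along tool axis"""
    a=p-.35; D=Ro.from_euler('z',DP[2]).as_matrix()@Ro.from_euler('x',a).as_matrix()
    x=D@[0,0,-1.]; y=D@[0,s*1.,0]; R=np.c_[x,y,np.cross(x,y)]
    g=d2w(DP,(xo,0,.136))+deep*x
    return g+.011*x-back*x, R
def rel(st,T):
    R0=Ro.from_euler('xyz',st["tool_rot"]).as_matrix()
    return np.round(R0.T@(T[0]-st["position"])*100,2), np.round(np.degrees(Ro.from_matrix(R0.T@T[1]).as_rotvec())/10,3)
def where(st):
    R0=Ro.from_euler('xyz',st["tool_rot"]).as_matrix()
    g=st["position"]-.011*R0[:,0]-d2w(DP,(0,0,.136)); c,s=np.cos(DP[2]),np.sin(DP[2])
    D=Ro.from_euler('z',DP[2]).as_matrix(); x=D.T@R0[:,0]
    return "grasp rel head(drive) mm",np.round(D.T@g*1e3,1),"pivot equiv",np.round(.35+np.arctan2(x[1],-x[2]),3),"x-tilt",np.round(x[0],3),"t",st["clock"],"w",st["grip_width"],"F",np.round(st["force"],1),"M",np.round(st["moment"],2)
E
python3 - <<'E'
from h import *
from workcell import telemetry
st=telemetry.observe(); print(st["clock"])
for s in(1,-1): print(s,rel(st,target(.08,back=.12,s=s)),target(.08,back=.12,s=s)[0])
print(rel(st,target(.08,back=.12,s=1))[0]/100)
E
```

```text
4.1
1 (array([ 2.000e-02, -5.277e+01, -5.132e+01]), array([-14.357,  -1.951,  -0.621])) [0.51391915 0.09376225 0.23912349]
-1 (array([ 2.000e-02, -5.277e+01, -5.132e+01]), array([ 3.509, -0.477,  1.498])) [0.51391915 0.09376225 0.23912349]
[ 2.000e-04 -5.277e-01 -5.132e-01]
```

send_rows:
  rows:
    - {"dx":-1,"dy":-2,"dz":-2,"rx":0.1,"ry":0,"rz":0,"fingers":-1}
    - {"dx":-2,"dy":-5,"dz":-5,"rx":0.4,"ry":0,"rz":0.1,"fingers":-1}
    - {"dx":-3,"dy":-9,"dz":-9,"rx":0.7,"ry":-0.1,"rz":0.2,"fingers":-1}
    - {"dx":-3,"dy":-13,"dz":-13,"rx":1.0,"ry":-0.1,"rz":0.3,"fingers":-1}
    - {"dx":-3,"dy":-17,"dz":-17,"rx":1.3,"ry":-0.2,"rz":0.4,"fingers":-1}
    - {"dx":-3,"dy":-21,"dz":-21,"rx":1.6,"ry":-0.2,"rz":0.5,"fingers":-1}
    - {"dx":-3,"dy":-25,"dz":-25,"rx":1.9,"ry":-0.2,"rz":0.7,"fingers":-1}
    - {"dx":-3,"dy":-28,"dz":-28,"rx":2.1,"ry":-0.3,"rz":0.9,"fingers":-1}
  squeeze: 40

```text
clock: 5.1
position: [0.3859, -0.2194, 0.2697]
tool_rot: [1.442, 1.405, -1.699]
force: [0.4, -0.4, -1.2]
grip_width: 0.0851
```

```bash
python3 - <<'E'
from h import *
from workcell import telemetry
st=telemetry.observe(); print(where(st),st["position"]); print(rel(st,target(.08,back=.13,s=-1)))
E
```

```text
('grasp rel head(drive) mm', array([ -53.8, -304.7,  144.6]), 'pivot equiv', np.float64(0.185), 'x-tilt', np.float64(0.02), 't', 5.1, 'w', 0.08507654491917964, 'F', array([ 0.4, -0.4, -1.2]), 'M', array([ 0.11, -0.08,  0.  ])) [ 0.38593476 -0.21937972  0.26972129]
(array([ -3.38, -31.47, -12.84]), array([ 1.405, -0.187,  0.586]))
```

send_rows:
  rows:
    - {"dx":-0.6,"dy":-5,"dz":-2,"rx":0.2,"ry":0,"rz":0.1,"fingers":-1}
    - {"dx":-1.2,"dy":-10,"dz":-4,"rx":0.4,"ry":-0.1,"rz":0.2,"fingers":-1}
    - {"dx":-1.8,"dy":-15,"dz":-6,"rx":0.7,"ry":-0.1,"rz":0.3,"fingers":-1}
    - {"dx":-2.3,"dy":-20,"dz":-8,"rx":1.0,"ry":-0.1,"rz":0.4,"fingers":-1}
    - {"dx":-2.7,"dy":-25,"dz":-10,"rx":1.2,"ry":-0.2,"rz":0.5,"fingers":-1}
    - {"dx":-3.2,"dy":-29,"dz":-11.8,"rx":1.4,"ry":-0.2,"rz":0.6,"fingers":-1}
    - {"dx":-3.4,"dy":-31.4,"dz":-12.8,"rx":1.4,"ry":-0.2,"rz":0.6,"fingers":-1}
    - {"dx":-3.4,"dy":-31.4,"dz":-12.8,"rx":1.4,"ry":-0.2,"rz":0.6,"fingers":-1}

```text
clock: 6.1
position: [0.5135, 0.0958, 0.2485]
tool_rot: [1.554, 1.3, -1.832]
force: [-0.3, -0.3, 0.1]
grip_width: 0.0854
```

```bash
python3 - <<'E'
from h import *
from workcell import telemetry,grab_frame
st=telemetry.observe(); print(where(st),st["position"]); print(rel(st,target(.08,back=.0,s=-1)))
for n in("top","side"):
    f=grab_frame(n); cv2.imwrite(f"pics/{n}1.png",f["pixels"])
a=cv2.imread("pics/side1.png")[100:260,240:440]; cv2.imwrite("pics/side1z.png",cv2.resize(a,None,fx=3.75,fy=3.75))
a=cv2.imread("pics/top1.png")[130:260,240:400]; cv2.imwrite("pics/top1z.png",cv2.resize(a,None,fx=4.5,fy=4.5))
E
```

```text
('grasp rel head(drive) mm', array([ -7.3,  33.3, 123.1]), 'pivot equiv', np.float64(0.079), 'x-tilt', np.float64(-0.003), 't', 6.1, 'w', 0.0854080569814072, 'F', array([-0.3, -0.3,  0.1]), 'M', array([ 0.27, -0.03,  0.  ])) [0.51352237 0.0957781  0.24845919]
(array([12.95, -0.09, -0.13]), array([ 0.027,  0.02 , -0.007]))
```

View pics/side1z.png

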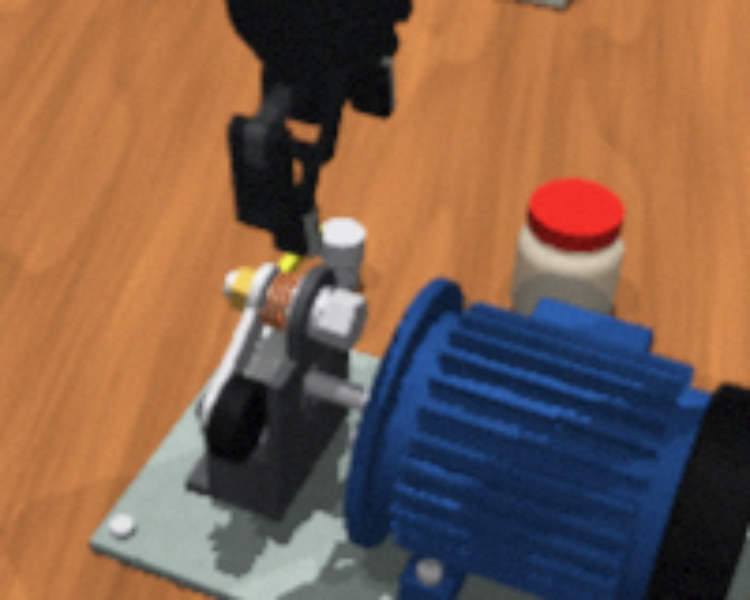

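View pics/top1z.png

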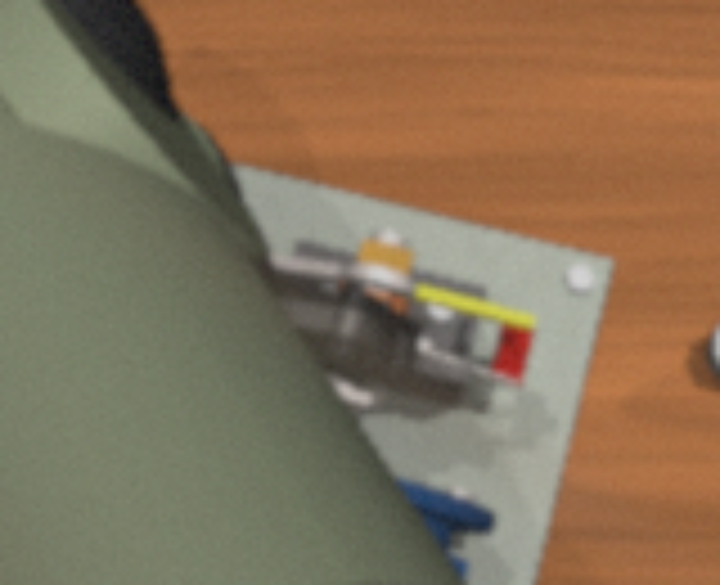

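send_rows:
  rows:
    - {"dx":1.5,"fingers":-1}
    - {"dx":3.5,"fingers":-1}
    - {"dx":5.5,"dz":-0.1,"fingers":-1}
    - {"dx":7,"dz":-0.1,"fingers":-1}
    - {"dx":8,"dz":-0.1,"fingers":-1}
    - {"dx":8.7,"dz":-0.1,"fingers":-1}
    - {"dx":9,"dz":-0.1,"fingers":-1}
    - {"dx":9,"dz":-0.1,"fingers":-1}

```text
invalid input at $.rows[0]: expected keys dx, dy, dz, rx, ry, rz, fingers
```

```bash
python3 - <<'E'
from h import *
from workcell import telemetry,grab_frame
st=telemetry.observe(); print(where(st),st["position"]); print(rel(st,target(.08,back=.0,s=-1)))
for n in("side",):
    f=grab_frame(n); cv2.imwrite(f"pics/{n}2.png",f["pixels"])
a=f["pixels"][100:260,240:440].copy(); a=cv2.resize(a,None,fx=3.75,fy=3.75)
R0=Ro.from_euler('xyz',st["tool_rot"]).as_matrix()
def q(v): u=proj("side",st["position"]+R0@np.array(v)); return tuple(int(k) for k in (u-[240,100]+.5)*3.75)
for y in(-.0425,.0425):
  for z in(-.011,.011):
    cv2.line(a,q((-.005,y,z)),q((-.035,y,z)),(0,255,0),1)
cv2.imwrite("pics/side2z.png",a)
E
```

```text
('grasp rel head(drive) mm', array([ -7.1,  31. , 123.5]), 'pivot equiv', np.float64(0.078), 'x-tilt', np.float64(-0.004), 't', 6.2, 'w', 0.08528503588848926, 'F', array([ 0.3, -1. ,  0.5]), 'M', array([ 0.23, -0.07, -0.06])) [0.51315831 0.09339435 0.24890122]
(array([12.93, -0.34, -0.11]), array([ 0.011,  0.021, -0.012]))
```

View pics/side2z.png

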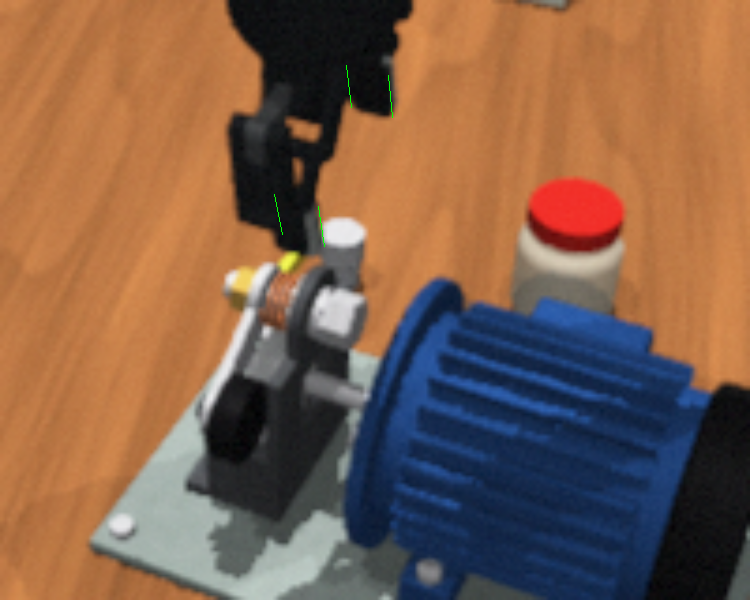

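send_rows:
  rows:
    - {"dx":1.5,"dy":-0.1,"dz":0,"rx":0,"ry":0,"rz":0,"fingers":-1}
    - {"dx":3.5,"dy":-0.2,"dz":-0.1,"rx":0,"ry":0,"rz":0,"fingers":-1}
    - {"dx":5.5,"dy":-0.2,"dz":-0.1,"rx":0,"ry":0,"rz":0,"fingers":-1}
    - {"dx":7,"dy":-0.2,"dz":-0.1,"rx":0,"ry":0,"rz":0,"fingers":-1}
    - {"dx":8,"dy":-0.2,"dz":-0.1,"rx":0,"ry":0,"rz":0,"fingers":-1}
    - {"dx":8.7,"dy":-0.2,"dz":-0.1,"rx":0,"ry":0,"rz":0,"fingers":-1}
    - {"dx":9,"dy":-0.2,"dz":-0.1,"rx":0,"ry":0,"rz":0,"fingers":-1}
    - {"dx":9,"dy":-0.2,"dz":-0.1,"rx":0,"ry":0,"rz":0,"fingers":-1}

```text
clock: 7.25
position: [0.5086, 0.0723, 0.1618]
tool_rot: [1.557, 1.299, -1.831]
force: [0.1, -0.2, 0.7]
grip_width: 0.0851
```

```bash
cat > look.py <<'E'
import sys
from h import *
from workcell import telemetry,grab_frame
k=sys.argv[1]; p=float(sys.argv[2])
f=grab_frame("side"); st=telemetry.observe(); print(where(st),st["position"]); print(rel(st,target(p,back=.0,s=-1)))
cv2.imwrite(f"pics/side{k}.png",f["pixels"])
a=cv2.resize(f["pixels"][120:240,260:420],None,fx=5,fy=5,interpolation=cv2.INTER_CUBIC)
R0=Ro.from_euler('xyz',st["tool_rot"]).as_matrix()
def q(v): u=proj("side",st["position"]+R0@np.array(v)); return tuple(int(k) for k in (u-[260,120]+.5)*5)
w=st["grip_width"]/2; sw=.013*(st["grip_width"]/.085)
for y in(-w,w):
  for z in(-.011,.011):
    cv2.line(a,q((.008-sw,y,z)),q((-.022-sw,y,z)),(0,255,0),1)
cv2.imwrite(f"pics/side{k}z.png",a)
if len(sys.argv)>3:
    f=grab_frame("top"); cv2.imwrite(f"pics/top{k}.png",f["pixels"])
    cv2.imwrite(f"pics/top{k}z.png",cv2.resize(f["pixels"][165:240,270:370],None,fx=8,fy=8,interpolation=cv2.INTER_CUBIC))
E
python3 look.py 3 .08
```

```text
('grasp rel head(drive) mm', array([-6.3,  9.5, 36.6]), 'pivot equiv', np.float64(0.079), 'x-tilt', np.float64(-0.003), 't', 7.3, 'w', 0.08546346796245813, 'F', array([-0.9, -0.2,  0.3]), 'M', array([ 0.38, -0.07,  0.02])) [0.50869889 0.07239876 0.1619851 ]
(array([ 3.98, -0.07,  0.01]), array([ 0.012,  0.018, -0.007]))
```

View pics/side3z.png

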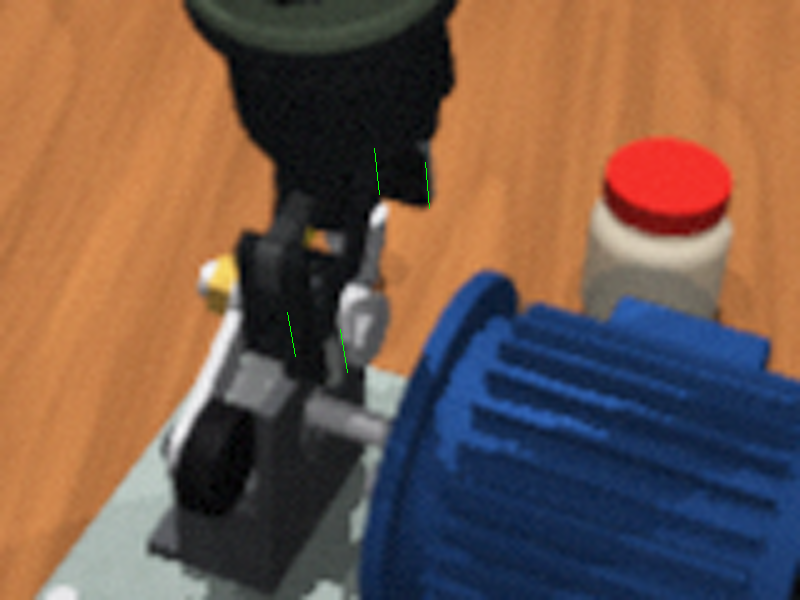

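send_rows:
  rows:
    - {"dx":0.8,"dy":0,"dz":0,"rx":0,"ry":0,"rz":0,"fingers":-1}
    - {"dx":1.6,"dy":0,"dz":0,"rx":0,"ry":0,"rz":0,"fingers":-1}
    - {"dx":2.4,"dy":0,"dz":0,"rx":0,"ry":0,"rz":0,"fingers":-1}
    - {"dx":3.1,"dy":0,"dz":0,"rx":0,"ry":0,"rz":0,"fingers":-1}
    - {"dx":3.6,"dy":-0.1,"dz":0,"rx":0,"ry":0,"rz":0,"fingers":-1}
    - {"dx":4.0,"dy":-0.1,"dz":0,"rx":0,"ry":0,"rz":0,"fingers":-1}
    - {"dx":4.0,"dy":-0.1,"dz":0,"rx":0,"ry":0,"rz":0,"fingers":-1}
    - {"dx":4.0,"dy":-0.1,"dz":0,"rx":0,"ry":0,"rz":0,"fingers":-1}

```text
clock: 8.3
position: [0.5061, 0.0628, 0.1231]
tool_rot: [1.557, 1.299, -1.831]
force: [-0.3, -0.7, 0.1]
grip_width: 0.0855
```

```bash
python3 look.py 4 .08 top
```

```text
('grasp rel head(drive) mm', array([-6.4, -0.4, -2.3]), 'pivot equiv', np.float64(0.079), 'x-tilt', np.float64(-0.003), 't', 8.35, 'w', 0.08565555642173274, 'F', array([0.1, 0.1, 0.2]), 'M', array([ 0.29, -0.05,  0.01])) [0.50613463 0.06285127 0.12312295]
(array([-0.03,  0.02,  0.01]), array([ 0.011,  0.018, -0.008]))
```

View pics/side4z.png

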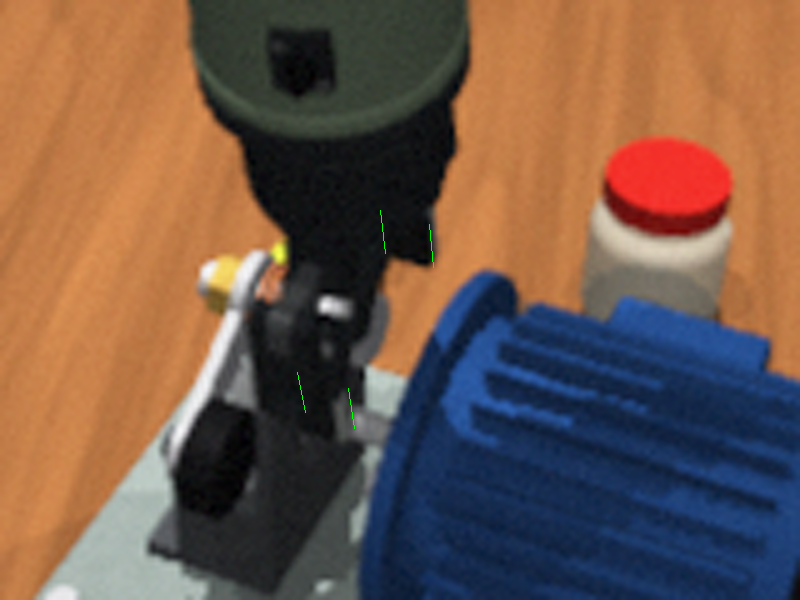

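View pics/top4z.png

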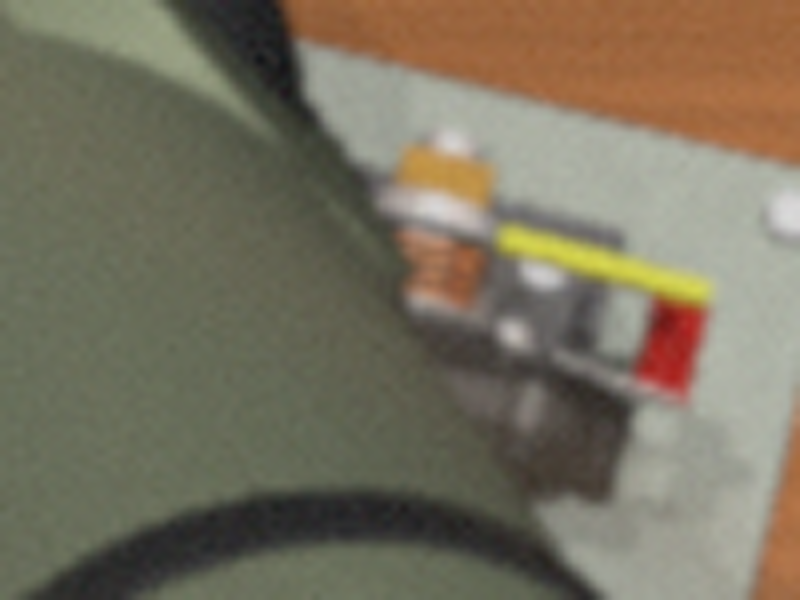

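send_rows:
  rows:
    - {"dx":0,"dy":0,"dz":0,"rx":0,"ry":0,"rz":0,"fingers":-0.5}
    - {"dx":0,"dy":0,"dz":0,"rx":0,"ry":0,"rz":0,"fingers":0}
    - {"dx":0,"dy":0,"dz":0,"rx":0,"ry":0,"rz":0,"fingers":0.5}
    - {"dx":0,"dy":0,"dz":0,"rx":0,"ry":0,"rz":0,"fingers":1}
    - {"dx":0,"dy":0,"dz":0,"rx":0,"ry":0,"rz":0,"fingers":1}
    - {"dx":0,"dy":0,"dz":0,"rx":0,"ry":0,"rz":0,"fingers":1}
    - {"dx":0,"dy":0,"dz":0,"rx":0,"ry":0,"rz":0,"fingers":1}
    - {"dx":0,"dy":0,"dz":0,"rx":0,"ry":0,"rz":0,"fingers":1}
  squeeze: 40

```text
clock: 9.4
position: [0.506, 0.0626, 0.1232]
tool_rot: [1.557, 1.299, -1.832]
force: [-0.6, -2.7, 5.0]
grip_width: 0.0262
```

```bash
python3 look.py 5 .08 top
```

```text
('grasp rel head(drive) mm', array([-6.5, -0.7, -2.3]), 'pivot equiv', np.float64(0.078), 'x-tilt', np.float64(-0.004), 't', 9.45, 'w', 0.02611296692202655, 'F', array([-2.8, -1.7,  6. ]), 'M', array([-0.14,  0.29, -0.12])) [0.50593038 0.06253524 0.12313681]
(array([-0.04, -0.01, -0.01]), array([ 0.01 ,  0.02 , -0.012]))
```

View pics/side5z.png

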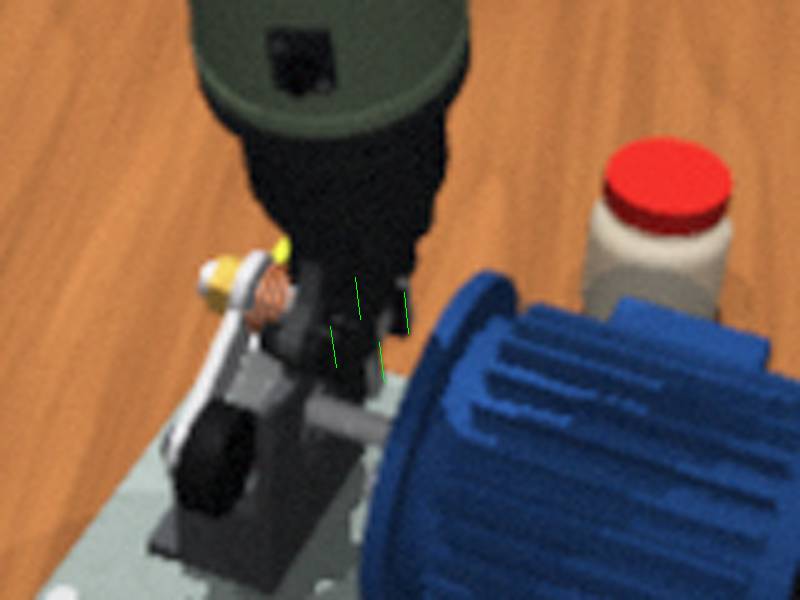

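View pics/top5z.png

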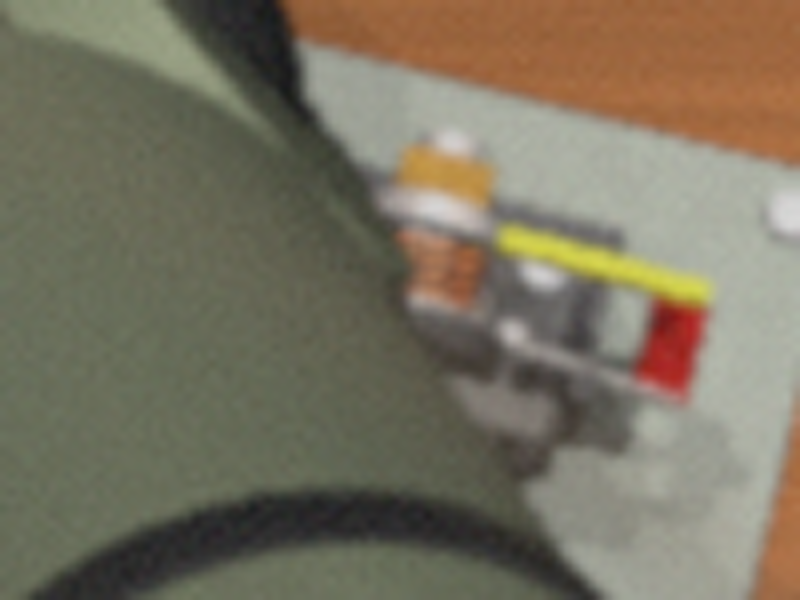

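```bash
python3 - <<'E'
from h import *
T0=target(.08,s=-1); st=dict(position=T0[0],tool_rot=Ro.from_matrix(T0[1]).as_euler('xyz'))
for p in (.15,.22,.29,.36,.42,.48,.585,.6): print(p,rel(st,target(p,s=-1)))
E
```

```text
0.15 (array([-0.  , -0.09,  0.  ]), array([ 0.   ,  0.   , -0.401]))
0.22 (array([-0.01, -0.18,  0.  ]), array([ 0.   ,  0.   , -0.802]))
0.29 (array([-0.03, -0.27,  0.  ]), array([-0.   ,  0.   , -1.203]))
0.36 (array([-0.05, -0.36,  0.  ]), array([-0.   ,  0.   , -1.604]))
0.42 (array([-0.07, -0.43, -0.  ]), array([-0.   ,  0.   , -1.948]))
0.48 (array([-0.1 , -0.51, -0.  ]), array([-0.   ,  0.   , -2.292]))
0.585 (array([-0.16, -0.63, -0.  ]), array([-0.   ,  0.   , -2.893]))
0.6 (array([-0.17, -0.65, -0.  ]), array([-0.   ,  0.   , -2.979]))
```

send_rows:
  rows:
    - {"dx":0,"dy":0,"dz":0,"rx":0,"ry":0,"rz":0,"fingers":1}
    - {"dx":0,"dy":-0.04,"dz":0,"rx":0,"ry":0,"rz":-0.2,"fingers":1}
    - {"dx":0,"dy":-0.11,"dz":0,"rx":0,"ry":0,"rz":-0.5,"fingers":1}
    - {"dx":-0.01,"dy":-0.18,"dz":0,"rx":0,"ry":0,"rz":-0.8,"fingers":1}
    - {"dx":-0.02,"dy":-0.25,"dz":0,"rx":0,"ry":0,"rz":-1.1,"fingers":1}
    - {"dx":-0.04,"dy":-0.31,"dz":0,"rx":0,"ry":0,"rz":-1.4,"fingers":1}
    - {"dx":-0.05,"dy":-0.36,"dz":0,"rx":0,"ry":0,"rz":-1.6,"fingers":1}
    - {"dx":-0.05,"dy":-0.36,"dz":0,"rx":0,"ry":0,"rz":-1.6,"fingers":1}
  squeeze: 80

```text
clock: 10.5
position: [0.5069, 0.0661, 0.1228]
tool_rot: [-1.166, 1.561, 1.728]
force: [-3.6, 0.4, 8.7]
grip_width: 0.0255
```

```bash
python3 look.py 6 .36 top
```

```text
('grasp rel head(drive) mm', array([-6.5, -0. , -2.2]), 'pivot equiv', np.float64(0.358), 'x-tilt', np.float64(-0.004), 't', 10.55, 'w', 0.025850324014662193, 'F', array([-3. ,  1. ,  8.8]), 'M', array([-0.17,  0.67,  0.03])) [0.50686246 0.06615487 0.12277634]
(array([-0.02, -0.01, -0.  ]), array([ 0.003,  0.022, -0.011]))
```

View pics/side6z.png

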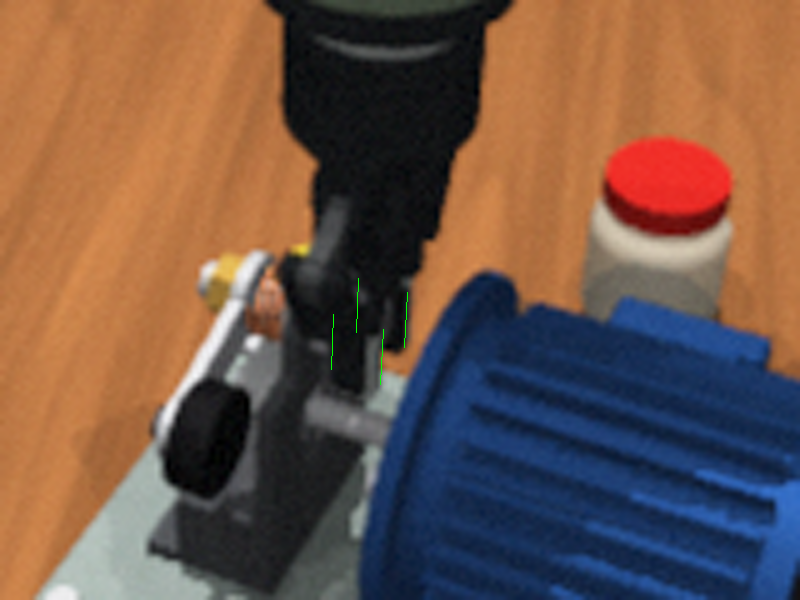

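View pics/top6z.png

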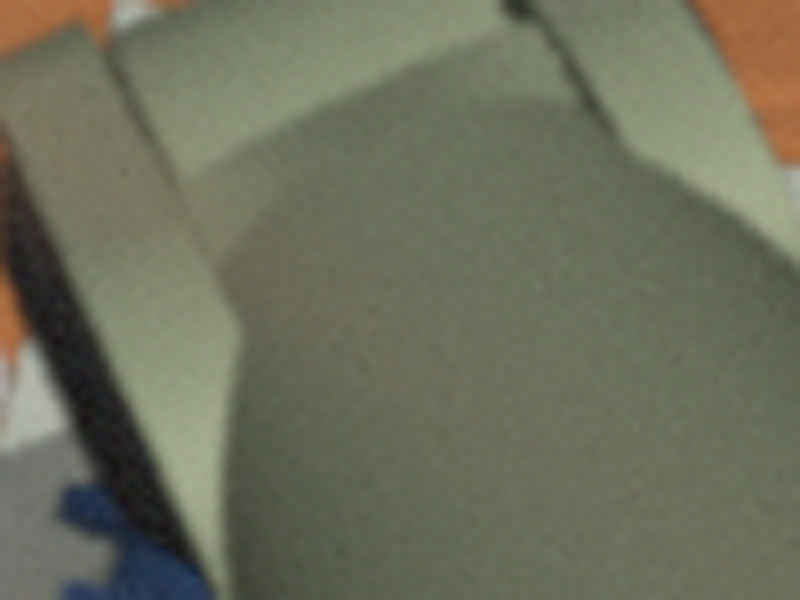

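The head is gripped: the opening is about 26 mm, it turns with the tool, and the idler has risen. The arm now hides the top view, so I'll refine the tab's angle from the earlier top pictures.

```bash
python3 - <<'E'
from h import *
q=np.load("q.npy"); P=q[:3]
ims=[cv2.imread(f"pics/top{k}.png").astype(float) for k in ("0","1","4","5")]
# top1,4,5: same static tab
I=np.mean(ims,0)
red=np.clip(I[...,2]-np.maximum(I[...,1],I[...,0]),0,None)[195:222,340:366]
yel=np.clip(np.minimum(I[...,2],I[...,1])-I[...,0],0,None)
print(red.max()); red=red/np.percentile(red,98)
red[red<.3]*=1
from scipy.spatial import ConvexHull
S=6
def render(th,xb,xf,dx,dy,sig):
    pts=[]
    for x in(xb,xf):
        for r in(.075,.091):
            for h in(-.0035,.0035):
                pts.append(proj("top",d2w(P,(x,-(r*np.cos(th)-h*np.sin(th)),.136+r*np.sin(th)+h*np.cos(th))))+[dx,dy])
    u=((np.array(pts)-[340,195]+.5)*S); hull=cv2.convexHull(u.astype(np.float32))
    m=np.zeros((27*S,26*S),np.uint8); cv2.fillConvexPoly(m,np.round(hull*16).astype(np.int32),255,shift=4)
    m=cv2.GaussianBlur(m.astype(float)/255,(0,0),sig*S); return cv2.resize(m,(26,27),interpolation=cv2.INTER_AREA)
# mask out wood background redness: use only rows/cols near tab
W=np.zeros_like(red); W[8:20,4:21]=1
def cost(v,dx): 
    th,xb,xf,dy,sig,A=v; 
    return np.sum(W*(A*render(th,xb,xf,dx,dy,abs(sig)+.2)-red)**2)
from scipy.optimize import minimize
for dx in(-.6,-.3,0.,.31,.6):
    best=min((minimize(cost,[t0,.026,.048,-.5,.5,1],args=(dx,),method='Nelder-Mead',options=dict(maxiter=1500,xatol=1e-4,initial_simplex=None)) for t0 in(-.5,-.6)),key=lambda r:r.fun)
    print(dx,best.x.round(3),round(best.fun,3))
# pointer tip column: yellow profile
y=yel[195:206,345:364]; print(np.round(y).astype(int))
for ph in(-.05,-.08,-.15): print(ph,[ (proj("top",d2w(P,(x,-(.073*np.cos(ph)),.136+.073*np.sin(ph))))+q[3:5]).round(2) for x in(.045,.048,.051)])
E
```

```text
129.25
-0.6 [-0.581  0.027  0.051 -0.476  0.506  0.814] 3.667
-0.3 [-0.592  0.027  0.05  -0.514  0.535  0.825] 3.621
0.0 [-0.605  0.027  0.05  -0.515  0.529  0.821] 3.472
0.31 [-0.618  0.027  0.05  -0.517  0.516  0.819] 3.503
0.6 [-0.631  0.027  0.051 -0.503  0.518  0.83 ] 3.418
[[ 21  11   6   6   7   8   8   8   6   7   7   7   8   8   7   7   8   8
    8]
 [ 83  61  41  25  18  12   8   7   7   7   7   6   7   7   7   7   8   9
    8]
 [122 111 100  82  68  48  28  18  12  10   7   6   5   8   8   7   8   7
    7]
 [126 128 127 122 116 103  83  67  50  36  24  18  13  10   6   6   7   8
    9]
 [ 90 102 112 122 126 127 123 116 104  91  77  65  48  27  12   7   8   8
    8]
 [ 30  42  55  68  82 101 119 126 125 126 120 116 100  68  29  10   8   8
    7]
 [  5  11  14  19  28  44  68  92 107 116 123 128 119  81  32  10   8   7
    8]
 [  3   6   7   7   9  14  20  39  65  76  86  96  94  62  25   9   7   7
    7]
 [  3   6   6   7   8  10   5  10  19  29  38  48  48  30  17   7   5   7
    8]
 [  5   5   7   6   7   9   5   2   3   6   8  11  12  10  12   7   7   6
    7]
 [  4   6   6   6   8   9   6   4   2   3   4   4   6  10  12   8   7   7
    7]]
-0.05 [array([358.01, 202.54]), array([358.35, 201.13]), array([358.7 , 199.72])]
-0.08 [array([357.87, 202.67]), array([358.21, 201.26]), array([358.55, 199.86])]
-0.15 [array([357.4 , 202.95]), array([357.74, 201.55]), array([358.08, 200.15])]
```

```bash
python3 - <<'E'
from h import *
s=[cv2.imread(f"pics/side{k}.png",0).astype(np.float32) for k in (0,1,3,4,5,6)]
# idler: crop around (303,211)
b=s[0][196:226,290:314]
for k,i in zip("134 5 6".split() and "13456",s[1:]):
    r=cv2.matchTemplate(i[186:236,280:324],b,cv2.TM_CCOEFF_NORMED); _,v,_,(x,y)=cv2.minMaxLoc(r)
    def sub(a,b_,c): return .5*(a-c)/(a-2*b_+c)
    print(k,round(v,3),x-10+sub(r[y,x-1],r[y,x],r[y,x+1]),y-10+sub(r[y-1,x],r[y,x],r[y+1,x]))
q=np.load("q.npy")
for p in (0,.05,.078,.1,.358,.6):
    a=np.radians(-15)+p-.35; print(p,(proj("side",d2w(q[:3],(.041,.072*np.cos(a),.136+.072*np.sin(a))))+q[5:7]).round(2))
E
```

```text
1 0.997 -0.039087065 -0.101075456
3 0.997 -0.045406308 -0.09173474
4 0.974 -0.099222705 -0.047403317
5 0.996 -0.0770394 -0.1424665
6 0.906 -1.8293251 -3.957119
0 [301.54 211.08]
0.05 [301.08 210.67]
0.078 [300.83 210.4 ]
0.1 [300.65 210.17]
0.358 [298.94 206.3 ]
0.6 [298.22 200.81]
```

```bash
python3 - <<'E'
from h import *
T0=target(.36,s=-1); st=dict(position=T0[0],tool_rot=Ro.from_matrix(T0[1]).as_euler('xyz'))
for p in (.43,.5,.56,.615,.625): print(p,rel(st,target(p,s=-1)))
E
```

```text
0.43 (array([-0.  , -0.09, -0.  ]), array([ 0.   , -0.   , -0.401]))
0.5 (array([-0.01, -0.18, -0.  ]), array([ 0.   , -0.   , -0.802]))
0.56 (array([-0.03, -0.26, -0.  ]), array([ 0.   , -0.   , -1.146]))
0.615 (array([-0.04, -0.33, -0.  ]), array([ 0.   , -0.   , -1.461]))
0.625 (array([-0.05, -0.34, -0.  ]), array([ 0.   , -0.   , -1.518]))
```

send_rows:
  rows:
    - {"dx":0,"dy":-0.04,"dz":0,"rx":0,"ry":0,"rz":-0.2,"fingers":1}
    - {"dx":0,"dy":-0.1,"dz":0,"rx":0,"ry":0,"rz":-0.45,"fingers":1}
    - {"dx":-0.01,"dy":-0.16,"dz":0,"rx":0,"ry":0,"rz":-0.7,"fingers":1}
    - {"dx":-0.02,"dy":-0.21,"dz":0,"rx":0,"ry":0,"rz":-0.95,"fingers":1}
    - {"dx":-0.03,"dy":-0.27,"dz":0,"rx":0,"ry":0,"rz":-1.2,"fingers":1}
    - {"dx":-0.04,"dy":-0.31,"dz":0,"rx":0,"ry":0,"rz":-1.4,"fingers":1}
    - {"dx":-0.04,"dy":-0.33,"dz":0,"rx":0,"ry":0,"rz":-1.5,"fingers":1}
    - {"dx":-0.04,"dy":-0.33,"dz":0,"rx":0,"ry":0,"rz":-1.5,"fingers":1}
  squeeze: 80

```text
clock: 11.6
position: [0.5077, 0.0695, 0.1232]
tool_rot: [-1.556, 1.301, 1.337]
force: [-4.1, -0.5, 12.2]
grip_width: 0.0256
```

```bash
python3 look.py 7 .615 top; python3 - <<'E'
from h import *
q=np.load("q.npy")
a=cv2.imread("pics/side7.png"); overlay(a,"side",q[:3],.615,-.61,(260,120,420,240),5,"pics/o7.png",q[5:7]+[-1,-.8])
E
```

```text
('grasp rel head(drive) mm', array([-6.5,  0.5, -2.2]), 'pivot equiv', np.float64(0.62), 'x-tilt', np.float64(-0.004), 't', 11.65, 'w', 0.025691115252840076, 'F', array([-4.5, -1.2, 11.4]), 'M', array([-0.06,  0.66,  0.29])) [0.50769485 0.06943283 0.12323112]
(array([-0.02, -0.  , -0.  ]), array([-0.001,  0.022,  0.027]))
```

View pics/o7.png

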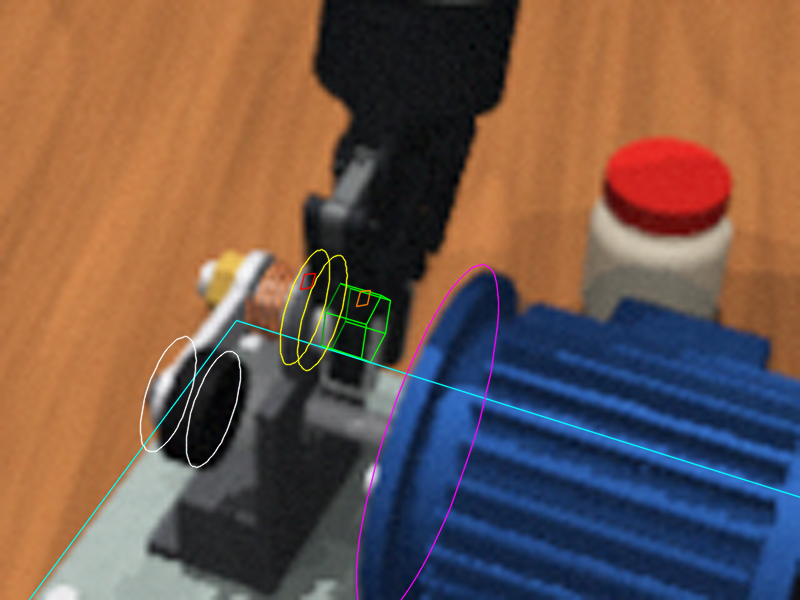

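View pics/top7.png

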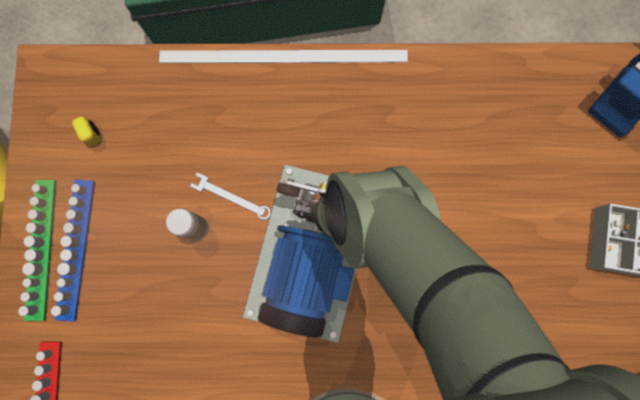

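```bash
python3 - <<'E'
from h import *
q=np.load("q.npy")
s={k:cv2.imread(f"pics/side{k}.png",0).astype(np.float32) for k in (0,4,5,6,7)}
def sub(a,b_,c): return .5*(a-c)/(a-2*b_+c)
pr=lambda p:proj("side",d2w(q[:3],(.041,.072*np.cos(np.radians(-15)+p-.35),.136+.072*np.sin(np.radians(-15)+p-.35))))
for a,b,pa in((0,7,.075),(6,7,.358),(0,6,.075)):
    u=np.round(pr(pa)+[2,2]).astype(int); 
    for h in((12,15),(10,10)):
        t=s[a][u[1]-h[1]:u[1]+h[1],u[0]-h[0]:u[0]+h[0]]
        r=cv2.matchTemplate(s[b][u[1]-h[1]-18:u[1]+h[1]+18,u[0]-h[0]-18:u[0]+h[0]+18],t,cv2.TM_CCOEFF_NORMED);_,v,_,(x,y)=cv2.minMaxLoc(r)
        print(a,b,round(v,2),round(float(x-18+sub(r[y,x-1],r[y,x],r[y,x+1])),2),round(float(y-18+sub(r[y-1,x],r[y,x],r[y+1,x])),2))
for p in(.54,.58,.62): print(p,"from .075",(pr(p)-pr(.075)).round(2),"from .358",(pr(p)-pr(.358)).round(2))
E
```

```text
0 7 0.77 -2.78 -10.12
0 7 0.95 -3.06 -10.18
6 7 0.89 -0.69 -5.7
6 7 0.98 -0.92 -5.71
0 6 0.9 -1.87 -4.01
0 6 0.96 -2.17 -4.49
0.54 from .075 [-2.55 -8.1 ] from .358 [-0.63 -3.97]
0.58 from .075 [-2.61 -9.1 ] from .358 [-0.7  -4.97]
0.62 from .075 [ -2.66 -10.15] from .358 [-0.74 -6.02]
```

```bash
python3 - <<'E'
from h import *
q=np.load("q.npy")
for th in(-.52,-.57,-.615,-.66): print(th,(proj("top",d2w(q[:3],(.048,-.073*np.cos(th),.136+.073*np.sin(th))))+q[3:5]).round(1))
E
```

```text
-0.52 [352.8 202.3]
-0.57 [351.8 202.2]
-0.615 [350.9 202.2]
-0.66 [349.9 202.2]
```

send_rows:
  rows:
    - {"dx":0,"dy":0,"dz":0,"rx":0,"ry":0,"rz":0,"fingers":1}
    - {"dx":0,"dy":0,"dz":0,"rx":0,"ry":0,"rz":0,"fingers":1}
    - {"dx":0,"dy":0,"dz":0,"rx":0,"ry":0,"rz":0,"fingers":1}
    - {"dx":0,"dy":0,"dz":0,"rx":0,"ry":0,"rz":0,"fingers":1}
    - {"dx":0,"dy":0,"dz":0,"rx":0,"ry":0,"rz":0,"fingers":1}
    - {"dx":0,"dy":0,"dz":0,"rx":0,"ry":0,"rz":0,"fingers":1}
    - {"dx":0,"dy":0,"dz":0,"rx":0,"ry":0,"rz":0,"fingers":1}
    - {"dx":0,"dy":0,"dz":0,"rx":0,"ry":0,"rz":0,"fingers":1}
  squeeze: 80

```text
clock: 12.7
position: [0.5077, 0.0695, 0.1232]
tool_rot: [-1.557, 1.301, 1.337]
force: [-4.2, -2.2, 11.5]
grip_width: 0.0257
```

```bash
python3 look.py 8 .615; python3 - <<'E'
from h import *
a=cv2.imread("pics/side7.png",0).astype(float);b=cv2.imread("pics/side8.png",0).astype(float)
print(np.abs(a-b)[180:240,285:320].mean(), np.abs(a-b)[260:300,200:260].mean())
E
```

```text
('grasp rel head(drive) mm', array([-6.5,  0.5, -2.2]), 'pivot equiv', np.float64(0.619), 'x-tilt', np.float64(-0.004), 't', 12.75, 'w', 0.026050191082105097, 'F', array([-4.6, -2.3, 12. ]), 'M', array([-0.17,  0.71,  0.26])) [0.50770293 0.06946031 0.12323729]
(array([-0.02, -0.  , -0.  ]), array([0.001, 0.022, 0.025]))
2.270952380952381 1.9045833333333333
```

```bash
python3 -c "
from workcell import job; print(job.job_done())"
```

```text
the job is handed in; nothing more can be done
None
```

I gripped the bolt head on two flats, turned it against the spring to a pivot angle of about 0.615 rad, and handed the job in still gripping at 80 N. I could not see the pointer meet the tab, because the arm hid both once the head was turned. The final match rests on measurements taken earlier.

- **Tab angle:** fitting the red tab in the earlier top pictures gave about 0.60–0.62 rad. The network's readings of the mark averaged nearer 0.57. If 0.57 is right, the pointer is about 3.3 mm off, still within the 6 mm allowed.
- **Pivot angle:** the tool's tilt gave 0.62 rad, and the idler's movement in the side view gave about 0.615. Both assume the pointer's angle below level equals the pivot angle, which the starting side picture supported to within a few hundredths of a rad.
- **Grip:** finger opening was about 26 mm on the 27 mm flats. The grasp point was about 7 mm from the middle of the head by the tool readings and my fitted drive pose.
- **Stability:** tool position and grip stayed the same over a one-second hold before handing in, and the idler area of the side picture changed only at the level of camera noise.
- **Contact and time:** the wrist force stayed near 12 N, and I saw no sign of touching the idler arm, tab, pulley, motor or bracket. The wrench, spray can and jar look unmoved. I had no late view of the socket, but nothing went near it. I handed in at about 12.8 s.

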